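Mount the bead dish on the display swivel and hold it turned

TASK

Pick up the bead dish with the loose bead lying in it and fit it fully down onto the square shaft of the display swivel while the swivel is still in its rest position (pointer over the first mark). Then turn the dish gently anticlockwise (seen from above) a quarter turn, until the swivel's pointer stands over the second mark on its base. Keep the dish level and the bead in its middle all the way, leave the other things alone, and finish still gripping the dish, seated and turned, because the swivel springs back when let go.

Things in the scene. Friction and masses are not known exactly. Their poses are not given: they have to be found in the camera images.
- dish_grip (a point): centre of the dish's wooden grip, the middle of an arched steel-rod handle spanning the dish. The grip is a straight bar 46 mm long (along x), 14 mm wide (y), 18 mm high, 110 mm above the hub's underside, over the dish's centre. Axes are the dish's own: z up, x and y parallel to the sides of the square bore. The loose dish with handle weighs about 0.25 kg
- dish_foot (a point): centre of the underside of the loose bead dish, at the mouth of its bore; axes as dish_grip. A round dished aluminium plate 116 mm across on a square steel hub 54 x 54 mm, 20 mm high, with a square bore 31.6 mm wide, 20 mm deep, open below, sides parallel to the hub's. The plate rises at about 17 degrees from a small flat middle to a steeper rim, 40 mm up. It stands on its hub
- bead_center (a point): centre of the loose glazed ceramic bead, a ball 26 mm across (about 30 g) lying in the middle of the dish, 37 mm above the hub's underside
- swivel: base of the display swivel, fixed on the counter (partly over the clear glass that covers a shallow display well): a dark steel disc 144 mm across, 12 mm high; origin at the centre of its underside. Two small raised light marks lie on top near the rim: the rest mark towards the base's own -x, the second a quarter turn anticlockwise (from above), towards its own -y
- shaft_foot (a point): foot of the square shaft, on the upright turning axis and on top of the round flange, 20 mm above the counter. The shaft is 30 mm square, 18 mm high, its top 5 mm tapered to 24 mm. Axes turn with the spindle: x, y parallel to its sides, z up; a flat pointer lies along -x, reaching 66 mm out, past the dish's rim. Seated, dish_foot meets this point, in any of four orientations
- spindle (a joint): turn of the spindle in rad: 0 at rest at its stop with the pointer over the rest mark, growing anticlockwise from above, 1.57 with the pointer over the second mark, far stop at 2.2. A weak spring turns it back to 0 when let go (about 0.04 N m at a quarter turn). The bore leaves about 0.05 rad of play either way, so the spindle lags the dish slightly
- soap: wrapped bar of soap, 53 x 78 x 28 mm, a bystander; origin at the centre of its underside
- candle: candle in a clear glass jar, 76 mm across, 90 mm high, a bystander; origin at the centre of its underside
- rubber_stamp: wooden rubber stamp, 32 x 45 x 62 mm, a bystander; origin at the centre of its underside
- trinket_box: closed walnut box, 75 x 88 x 47 mm, a bystander; origin at the centre of its underside
Things that resemble listed ones, but are neither listed nor needed, are in the scene too. What is shaped like the part that bears dish_grip but red is not meant.

How it is judged:
On the way:
1. the dish is fitted fully down on the square shaft, level, with the swivel still at rest (turned less than 0.3 rad) (horizontal distance between dish_foot and shaft_foot below 0.004 m and z of dish_foot in the frame of shaft_foot below 0.005 m and angle between dish_foot's own z axis and vertical below 0.12 rad and value of joint spindle below 0.3 rad), for 0.1 s.
At the end, for the whole second after the job is handed in: the dish is seated on the shaft (within 4 mm of the axis, less than 5 mm short of fully down, square with the shaft, level within 0.12 rad), the spindle reads 1.42 to 1.72 rad, the bead lies in the dish within 15 mm of its middle, and the fingers still grip the dish (horizontal distance between dish_foot and shaft_foot below 0.004 m and z of dish_foot in the frame of shaft_foot below 0.005 m and angle between dish_foot's own z axis and vertical below 0.12 rad and (angle between the x axis of dish_foot and the x axis of shaft_foot, either way round below 0.15 rad or angle between the x axis of dish_foot and the y axis of shaft_foot, either way round below 0.15 rad) and value of joint spindle between 1.42 and 1.72 rad and horizontal distance between bead_center and dish_foot below 0.015 m and z of bead_center in the frame of dish_foot between 0.03 and 0.045 m and contact force between the fingers and dish above 0.5 N); the arm keeps its last pose, push and grip.
It fails at once if the dish tips by more than 0.25 rad (angle between dish_foot's own z axis and vertical above 0.25 rad).
It fails at once if the bead strays more than 25 mm from the dish's middle (horizontal distance between bead_center and dish_foot above 0.025 m).
It fails at once if a bystander is moved by more than 20 mm (distance of any of soap, candle, rubber_stamp, trinket_box from where it was at the start of the episode above 0.02 m).
It also fails if it takes over 56 s, if anything falls off the work surface, if the arm or the gripper's body presses on something with over 40 N, if the wrist force passes 120 N, or if a joint passes its speed limit or range.

ROBOT

A 6-joint arm with a two-finger parallel gripper is mounted at the origin on a cart in front of the work surface, level with it; the furniture and walls round the work are solid. World frame = base frame: x ahead of the robot, y to its left, z up, the work surface at z = 0. Lengths are in m, angles in rad, forces in N, time in s.
With the tool pointing down it reaches from about 0.3 to 0.775 m from the base axis. Payload 14.6 kg.
Tool frame: the origin (TCP) lies on the front face of the gripper's body, between the roots of the fingers; the fingertips stand 97 mm ahead of it and the grasp point (between the pads) lies 78 mm ahead of it; z points along the fingers, x is the direction in which the jaws open and shut, and the axes are right-handed (so a half turn about z gives the same grasp; the last joint's range is limited). The gripper opens to 94 mm and grips with 3 to 60 N. Pads are 16 mm wide; open, the fingers measure 119 mm over their backs; the gripper's body (75 mm by 177 mm) begins 78 mm behind the grasp point.
Start: joints at [1.2, 0.3, 1.521, -0, 1.321, -0.067], TCP at [0.165, 0.525, 0.303] pointing down, gripper open.
Joint ranges: [-3.03, 3.03], [-0.79, 2.21], [0.23, 2.52], [-1.04, 4.18], [0, 3.07], [-2.55, 2.55]. Speed limits (rad/s): [2.22, 2.22, 2.57, 3.14, 3.14, 3.14].

INTERFACE

Orientations are given as [roll, pitch, yaw] about the fixed x, y, z axes, in that order (R = Rz(yaw) Ry(pitch) Rx(roll)).
In Python, from station import sensors, camera, ctrl gives the robot as it stands.
- The arm moves only by the tool move_arm, never from a script. Its argument "rows" is text: rows parted by semicolons, each of 6 numbers parted by spaces: the shift along the tool's x, y, z in mm, then the turn, a rotation vector about the tool's x, y, z in rad. In form: x y z wx wy wz; .... A call has 1 to 20 rows; each row shifts and turns the pose as measured when the row begins, along the tool's axes as they then stand; what a row does not reach is not made up. A row lasts 1/8 s, in which the tool goes at most 62.5 mm and 10.7 degrees, less where a joint would pass 70% of its speed; a pose out of reach is approached as far as the arm can. A call with a gripper value outside its range is refused whole. "grip" is the opening, from -1 (shut) to 1 (fully open), set as the call begins (left out, the last holds). The fingers move at their own pace and stop on an object; "newtons" is the grip in N (left out, the last holds). Time passes only in rows, so rows that do not move let the fingers close. It gives the time, the measured TCP pose, the force and the opening at its end, in the units of the state.
- sensors.get_obs(): the state, without advancing time (a new reading comes with each control period).
- camera(name): name is "side" or "top"; returns a dict with "color" (384x512x3 uint8, blue, green, red), "z_map" (384x512 float32, m along the optical axis (not along the pixel's ray), 0 where there is no reading), "mtx" (3x3 intrinsics, pixels), "position" and "attitude" of the camera in the world. Camera axes: x right, y down, z forward; pixel columns grow to the right and rows downward; lengths in m; the calibration is good to about 2 mm. A picture is of the moment at which its call begins.
- ctrl.hand_in(): hands the job in, once; it reports no verdict.
The state is a dict: "time_s": time; "qpos": joint angles; "joint_vel": joint speeds; "tau": joint torques, N m; "ee_pos": TCP position; "eef_rot": TCP orientation; "force": force on the tool from outside, world axes, zero at the start; "moment": the same for the moment, N m; "grip_width": finger opening in m.
Only numpy, scipy, OpenCV 4.12 (cv2) and the standard library are available. Lean on these libraries where they do the work, as an engineer would, in place of code of your own. Each camera call takes 0.05 s, during which the arm holds its last target.

## Working session

There is one attempt and no reset: what is moved stays moved. The work goes in short steps, Python scripts to look and compute and a tool call to move; the robot and the scene stay as the last step left them, time stands still between calls to the robot, and variables do not carry over. Pictures are saved under pics/ and viewed, and the job is handed in when it is done.

Besides the shell and the picture viewer there is one more tool, called after "Request:" as name(argument=value, ...) on one line, values as JSON. move_arm: Moves the arm, as the interface text tells. Its arguments: {"type":"object","properties":{"rows":{"type":"string"},"grip":{"type":"number"},"newtons":{"type":"number"}},"required":["rows"]}

```bash
ls; mkdir -p pics; python3 - <<'E'
from station import sensors,camera,ctrl
import cv2,numpy as np
print(sensors.get_obs())
for n in("side","top"):
    c=camera(n); np.savez(f"{n}0.npz",**c)
    cv2.imwrite(f"pics/{n}0.png",c["color"]); print(n,c["mtx"],c["position"],c["attitude"])
E
```

```text
pics
{'time_s': 0.0, 'qpos': array([ 1.20039339e+00,  3.00453135e-01,  1.52158830e+00,  3.02520672e-05,
        1.32073209e+00, -6.65746205e-02]), 'joint_vel': array([-4.73100984e-05, -1.61074268e-04, -7.49241895e-04,  5.49403053e-04,
       -1.82379038e-03,  1.12446283e-03]), 'tau': array([-2.75605358e-03, -5.31795931e+01, -3.52746928e+01,  7.07147084e-02,
        2.43282382e-02, -1.09408475e-04]), 'ee_pos': array([0.16447312, 0.52466459, 0.30209308]), 'eef_rot': array([-3.14148486e+00,  1.17630299e-03,  1.26696057e+00]), 'force': array([-0.03595748, -0.65168073,  0.36398233]), 'moment': array([-0.00708151,  0.01635288, -0.05162101]), 'grip_width': 0.0939394255076103}
side [[430.5673221    0.         250.08964038]
 [  0.         430.5673221  188.43059953]
 [  0.           0.           1.        ]] [ 0.56830632 -0.98866062  0.60121258] [-2.01447638e+00  1.99276474e-03  3.42682595e-02]
top [[350.81665339   0.         253.85154147]
 [  0.         350.81665339 189.60892742]
 [  0.           0.           1.        ]] [0.35491506 0.04774954 1.00442883] [-2.91823854  0.00691222 -1.53106879]
```

View pics/side0.png

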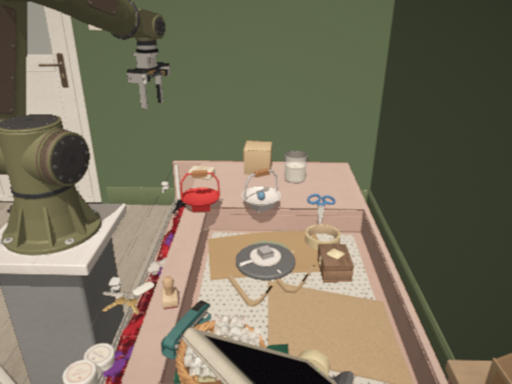

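View pics/top0.png

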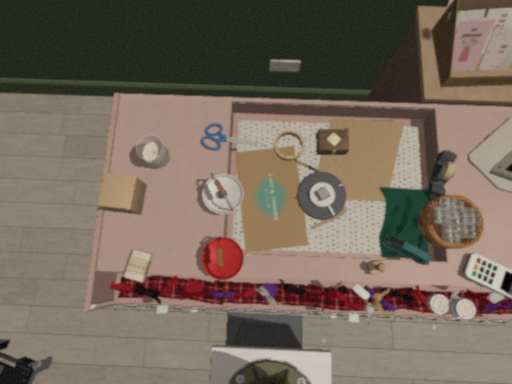

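```bash
cat > h.py <<'E'
import numpy as np,cv2
from scipy.spatial.transform import Rotation as R
def load(f): return dict(np.load(f))
def Rc(c): return R.from_euler('xyz',c["attitude"]).as_matrix()
def ray(c,u,v):
    d=Rc(c)@np.linalg.inv(c["mtx"])@np.array([u,v,1.]); return c["position"],d
def onplane(c,u,v,z):
    p,d=ray(c,u,v); return p+d*(z-p[2])/d[2]
def depthpt(c,u,v):
    p,d=ray(c,u,v); return p+d*c["z_map"][int(v),int(u)]
def cloud(c):
    h,w=c["z_map"].shape; v,u=np.mgrid[:h,:w]
    P=np.stack([u,v,np.ones_like(u)],-1)@np.linalg.inv(c["mtx"]).T*c["z_map"][...,None]
    return P@Rc(c).T+c["position"]
def tri(c1,a,c2,b):
    p1,d1=ray(c1,*a);p2,d2=ray(c2,*b)
    A=np.stack([d1,-d2],1); s=np.linalg.lstsq(A,p2-p1,rcond=None)[0]
    q1=p1+s[0]*d1;q2=p2+s[1]*d2
    return (q1+q2)/2,np.linalg.norm(q1-q2)
def proj(c,P):
    q=(np.atleast_2d(P)-c["position"])@Rc(c); q=q@c["mtx"].T; return q[:,:2]/q[:,2:]
E
python3 - <<'E'
from h import *
t=load("top0.npz");s=load("side0.npz")
a=cv2.resize(t["color"][160:230,185:255],None,fx=8,fy=8,interpolation=cv2.INTER_CUBIC)[:, :400]
def cr(c,v0,v1,u0,u1,f): return cv2.resize(c["color"][v0:v1,u0:u1],None,fx=f,fy=f,interpolation=cv2.INTER_CUBIC)
cv2.imwrite("pics/c1.png",np.hstack([cr(t,165,225,192,252,6),cr(t,165,225,292,352,6)]))
cv2.imwrite("pics/c2.png",np.hstack([cr(s,160,220,230,300,5),cr(s,225,285,230,300,5)]))
C=cloud(t);C2=cloud(s)
for n,(u,v) in dict(bead=(225,181),grip=(221,187),sw=(340,195),shaft=(322,193),box=(120,193),counter=(200,230),glass=(300,220)).items(): print(n,C[v,u])
for n,(u,v) in dict(bead=(261,195),grip=(262,174),sw=(290,265),shaft=(265,252)).items(): print(n,C2[v,u])
E
```

```text
bead [0.59817685 0.14700416 0.0290564 ]
grip [0.55953434 0.14740129 0.11807974]
sw [ 0.57329937 -0.18537414  0.01262445]
shaft [ 0.57184229 -0.12919588  0.03663966]
box [0.53816043 0.41744148 0.09546896]
counter [ 0.45859614  0.21383752 -0.00401292]
glass [ 0.50740236 -0.08029718 -0.0653062 ]
bead [0.56041256 0.13918131 0.04404908]
grip [0.56264533 0.14443035 0.10863492]
sw [ 0.63116076 -0.16284691  0.01376265]
shaft [ 0.57303213 -0.14641996  0.03733748]
```

View pics/c1.png

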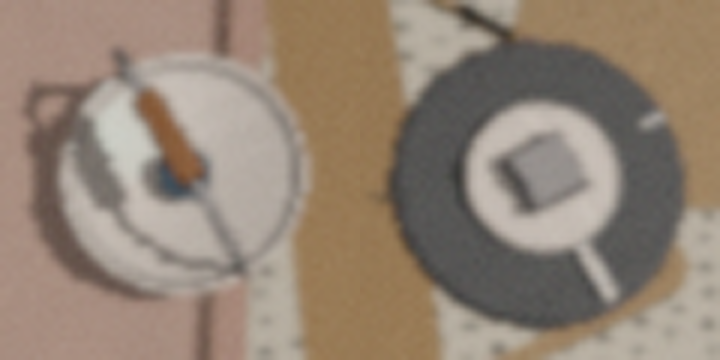

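View pics/c2.png

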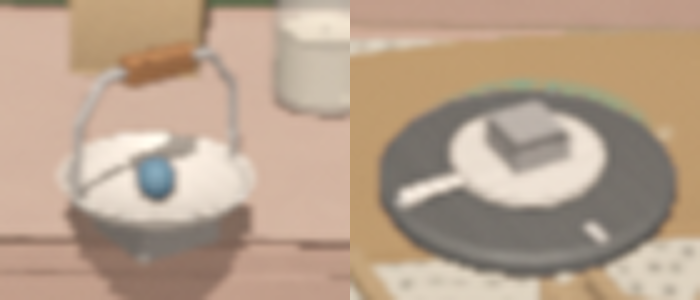

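The loose beads dish is the silver one at top (222,194), because it holds the blue bead. The red one at (222,257) is the decoy. The swivel is at (321,195), pointer towards lower right and second mark at upper right. Next I'll measure them.

```bash
cat > meas.py <<'E'
from h import *
t=load("top0.npz");s=load("side0.npz")
def mask(c,box,lo,hi):
    hsv=cv2.cvtColor(c["color"],cv2.COLOR_BGR2HSV); m=cv2.inRange(hsv,lo,hi)
    k=np.zeros_like(m); u0,u1,v0,v1=box; k[v0:v1,u0:u1]=m[v0:v1,u0:u1]; 
    n,l,st,ce=cv2.connectedComponentsWithStats(k); i=1+np.argmax(st[1:,4]); return (l==i)
def line(m):
    v,u=np.nonzero(m); p=np.stack([u,v],1).astype(float); c=p.mean(0); w,V=np.linalg.eigh(np.cov((p-c).T)); d=V[:,1]; 
    q=(p-c)@d; return c,d,q.min(),q.max()
mt=mask(t,(200,240,170,205),(5,110,60),(22,255,255)); ms=mask(s,(245,285,165,182),(5,110,60),(22,255,255))
print("grip px",mt.sum(),line(mt),ms.sum(),line(ms))
ct,dt,a,b=line(mt); cs,ds,a2,b2=line(ms)
P,e=tri(t,ct,s,cs); print("grip centre",P,"gap",e)
g=[onplane(t,*(ct+k*dt),P[2]) for k in(a,b)]; print("top-ends",g,np.linalg.norm(g[1]-g[0]),np.degrees(np.arctan2(*(g[1]-g[0])[[1,0]]))%180)
pts=[]
for k,k2 in((a,a2),(a,b2),(b,a2),(b,b2)): print(tri(t,ct+k*dt,s,cs+k2*ds))
# bead
for c,bx in((t,(210,240,180,205)),(s,(250,275,185,203))):
    m=mask(c,bx,(95,60,40),(125,255,255)); v,u=np.nonzero(m); print("bead",m.sum(),u.mean(),v.mean())
# shaft & swivel
hs=cv2.cvtColor(t["color"],cv2.COLOR_BGR2HSV)
dm=((hs[...,2]<105)&(hs[...,1]<60)).astype(np.uint8); dm[:, :290]=0; dm[:,352:]=0; dm[:165]=0; dm[225:]=0
n,l,st,ce=cv2.connectedComponentsWithStats(dm); i=1+np.argmax(st[1:,4]); cn=max(cv2.findContours((l==i).astype(np.uint8),0,1)[0],key=cv2.contourArea)
H=cv2.convexHull(cn)[:,0]; cnt=cn[:,0]
X=np.array([onplane(t,u,v,.012) for u,v in cnt])
def circ(X):
    A=np.c_[2*X[:,:2],np.ones(len(X))]; q=np.linalg.lstsq(A,(X[:,:2]**2).sum(1),rcond=None)[0]; return q[:2],np.sqrt(q[2]+q[:2]@q[:2])
for _ in range(4):
    c,r=circ(X); d=np.abs(np.linalg.norm(X[:,:2]-c,axis=1)-r); X=X[d<max(.003,np.percentile(d,85)*0)]
print("disc",c,r,len(X))
# rectified views at z=0.038 and .02
def rect(c,z,cx,cy,half,px):
    w=np.array([[cx+half,cy+half],[cx+half,cy-half],[cx-half,cy-half],[cx-half,cy+half]])
    p=proj(c,np.c_[w,np.full(4,z)]).astype(np.float32); N=int(2*half/px)
    M=cv2.getPerspectiveTransform(p,np.float32([[0,0],[N,0],[N,N],[0,N]])-0.5); return cv2.warpPerspective(c["color"],M,(N,N),flags=cv2.INTER_CUBIC)
cv2.imwrite("pics/rect.png",np.hstack([np.vstack([rect(c,.038,c0[0],c0[1],.04,.0002) for c0 in[c]][:1]) for c in(t,)  for c0 in [None]] ) if 0 else np.hstack([rect(t,.038,*c,.04,.0002),rect(s,.038,*c,.04,.0002)]))
cv2.imwrite("pics/rect2.png",np.hstack([rect(t,.02,*c,.08,.0004),rect(s,.02,*c,.08,.0004)]))
E
python3 meas.py
```

```text
grip px 49 (array([219.91836735, 187.75510204]), array([0.50338489, 0.8640623 ]), np.float64(-7.809275899522246), np.float64(6.947228187239369)) 86 (array([261.31395349, 172.02325581]), array([-0.97776993,  0.20968064]), np.float64(-6.542291498216678), np.float64(7.146487468549614))
grip centre [0.55974466 0.15093438 0.11173951] gap 0.0017239771150383994
top-ends [array([0.57663612, 0.16225494, 0.11173951]), array([0.54318927, 0.14073126, 0.11173951])] 0.03977387445477058 32.762044518692875
(array([0.57791757, 0.16246429, 0.11125994]), np.float64(0.0022672232100570014))
(array([0.5582114 , 0.15947219, 0.10916922]), np.float64(0.037343922784672044))
(array([0.56101245, 0.14223161, 0.11564577]), np.float64(0.03661561424012112))
(array([0.54192207, 0.14054741, 0.11185692]), np.float64(0.0024485632437579647))
bead 1 220.0 195.0
bead 32 260.75 195.03125
disc [ 0.57644892 -0.1273949 ] 0.06158133598497368 25
```

View pics/rect.png

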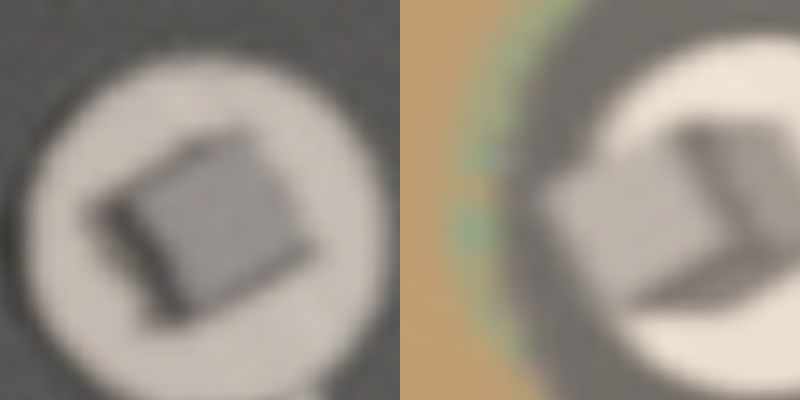

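View pics/rect2.png

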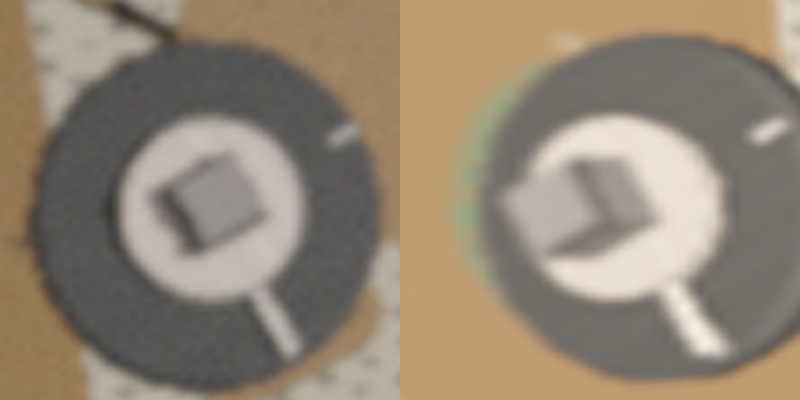

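```bash
cat >> meas.py <<'E'
print("-----")
def circ(X):
    A=np.c_[2*X[:,:2],np.ones(len(X))]; q=np.linalg.lstsq(A,(X[:,:2]**2).sum(1),rcond=None)[0]; return q[:2],np.sqrt(q[2]+q[:2]@q[:2])
def edgecirc(c,c0,z,r0,r1,sign,skip=()):
    # radial strongest gray edge on world plane
    g=cv2.cvtColor(c["color"],cv2.COLOR_BGR2GRAY).astype(np.float32)
    X=[]
    rs=np.arange(r0,r1,.0003)
    for th in np.radians(np.arange(0,360,3)):
        W=np.c_[c0[0]+rs*np.cos(th),c0[1]+rs*np.sin(th),np.full(len(rs),z)]
        p=proj(c,W).astype(np.float32); val=cv2.remap(g,p[:,:1],p[:,1:],cv2.INTER_LINEAR)[:,0]
        val=cv2.GaussianBlur(val[:,None],(1,9),0)[:,0]; d=np.gradient(val)*sign
        X.append(W[3+np.argmax(d[3:-3])])
    X=np.array(X)
    for _ in range(6):
        c1,r=circ(X); d=np.abs(np.linalg.norm(X[:,:2]-c1,axis=1)-r); X=X[d<max(.0015,np.percentile(d,70))] if (d>.0015).any() else X
    return c1,r,len(X)
for n,c in(("t",t),("s",s)):
    c0=np.array([.574,-.132]) if n=="t" else np.array([.574,-.137])
    print(n,"flange",edgecirc(c,c0,.02,.03,.045,-1))
    print(n,"disc",edgecirc(c,c0,.012,.062,.082,1 ))
E
python3 meas.py | sed -n '/-----/,$p'
```

```text
-----
t flange (array([ 0.57285036, -0.1322993 ]), np.float64(0.036538236424724695), 117)
t disc (array([ 0.57159854, -0.13069979]), np.float64(0.07096218982914766), 103)
s flange (array([ 0.57264724, -0.13591499]), np.float64(0.03876416818508766), 57)
s disc (array([ 0.57304147, -0.14257018]), np.float64(0.07397076463559234), 60)
```

Request:
move_arm(rows="-20 40 0 0 0 0;-20 40 0 0 0 0;-20 40 0 0 0 0;-20 40 0 0 0 0;-20 40 0 0 0 0;-20 40 0 0 0 0;-20 40 0 0 0 0;-20 40 0 0 0 0;-20 40 0 0 0 0;-20 40 0 0 0 0;-20 40 0 0 0 0;-20 40 0 0 0 0;0 0 0 0 0 0.175;0 0 0 0 0 0.175;0 0 0 0 0 0.175;0 0 0 0 0 0.175;0 0 0 0 0 0.175;0 0 0 0 0 0.175;0 0 0 0 0 0.175", grip=1, newtons=30)

```text
time_s: 2.48
ee_pos: [0.5618, 0.138, 0.2956]
eef_rot: [3.136, 0.011, 0.004]
force: [0.1, 0.8, -0.1]
grip_width: 0.0941
```

Request:
move_arm(rows="0 0 0 0 0 0.175;0 0 0 0 0 0.175;0 0 0 0 0 0.175;0 0 0 0 0 0.175;0 0 0 0 0 0.175;0 0 0 0 0 0.175;0 0 0 0 0 0")

```text
time_s: 3.35
ee_pos: [0.5612, 0.1379, 0.2929]
eef_rot: [3.124, 0.002, -1.081]
force: [0.5, -1.4, -0.0]
grip_width: 0.0936
```

```bash
cat > goto.py <<'E'
import sys,numpy as np
from scipy.spatial.transform import Rotation as R
from station import sensors
x,y,z,yaw=map(float,sys.argv[1:5])
o=sensors.get_obs(); Q=R.from_euler('xyz',o["eef_rot"]); T=R.from_euler('xyz',[np.pi,0,yaw])
print("t",o["time_s"],"pos",o["ee_pos"].round(4),"rot",o["eef_rot"].round(4),"F",o["force"].round(2),"M",o["moment"].round(3),"w",o["grip_width"],"q",o["qpos"].round(3))
print("shift mm",(Q.inv().apply(np.array([x,y,z])-o["ee_pos"])*1000).round(1),"rot",(Q.inv()*T).as_rotvec().round(4))
E
python3 goto.py .5597 .151 .188 -1.003
```

```text
t 3.35 pos [0.5612 0.1379 0.2929] rot [ 3.1240e+00  1.9000e-03 -1.0807e+00] F [ 0.5  -1.43 -0.02] M [-0.073  0.164  0.03 ] w 0.09361631348952648 q [ 0.179  0.376  1.442 -0.004  1.34   1.26 ]
shift mm [-12.1  -6.7 104.8] rot [ 0.0175  0.0026 -0.0777]
```

Request:
move_arm(rows="-6 -3.5 10 0.009 0.0013 -0.04;-6 -3.5 10 0.009 0.0013 -0.038;0 0 10 0 0 0;0 0 10 0 0 0;0 0 10 0 0 0;0 0 0 0 0 0")

```text
time_s: 4.1
ee_pos: [0.5607, 0.1528, 0.2377]
eef_rot: [3.141, 0.001, -0.987]
force: [0.1, -0.2, -0.1]
grip_width: 0.0942
```

```bash
python3 goto.py .5597 .151 .188 -1.003; python3 - <<'E'
from station import camera
import cv2,numpy as np
for n in("side","top"):
    c=camera(n); np.savez(f"{n}1.npz",**c)
    cr=c["color"][120:240,190:340] if n=="side" else c["color"][120:240,150:300]
    cv2.imwrite(f"pics/{n}1.png",cv2.resize(cr,None,fx=5,fy=5,interpolation=cv2.INTER_CUBIC))
E
```

```text
t 4.1 pos [0.5607 0.1528 0.2377] rot [ 3.1411e+00  7.0000e-04 -9.8750e-01] F [ 0.11 -0.18 -0.07] M [-0.094  0.121  0.026] w 0.09419400555630142 q [2.030e-01 4.270e-01 1.504e+00 1.000e-03 1.211e+00 1.190e+00]
shift mm [ 1.   1.8 49.7] rot [0.0005 0.0007 0.0155]
```

View pics/side1.png

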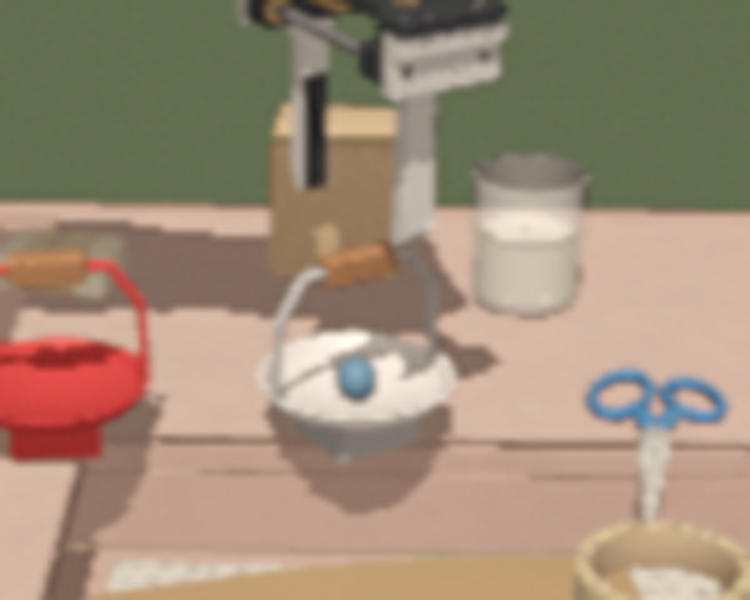

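View pics/top1.png

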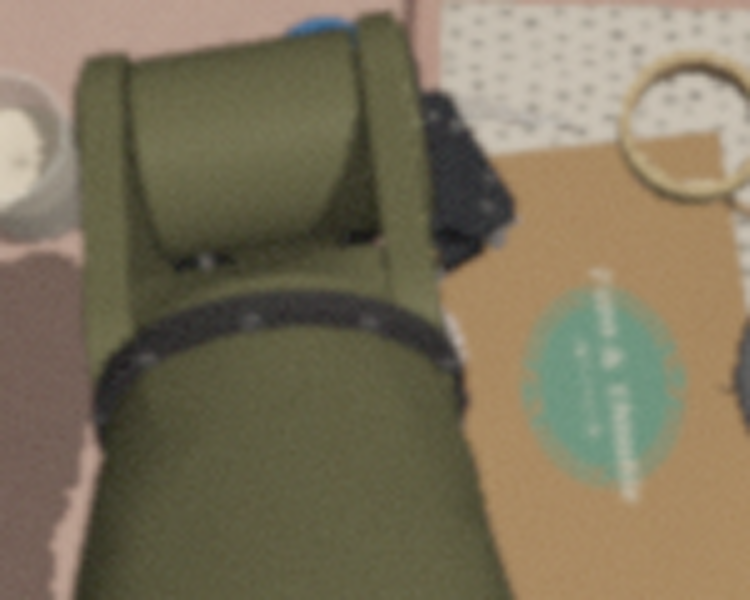

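Request:
move_arm(rows="0.5 0.9 10 0 0 0.008;0.5 0.9 10 0 0 0.008;0 0 10 0 0 0;0 0 10 0 0 0;0 0 7 0 0 0;0 0 2 0 0 0;0 0 0 0 0 0")

```text
time_s: 5.08
ee_pos: [0.5601, 0.1508, 0.1865]
eef_rot: [-3.14, 0.0, -1.005]
force: [-0.2, -0.2, 1.0]
grip_width: 0.094
```

```bash
python3 goto.py .5597 .151 .188 -1.003
```

```text
t 5.075 pos [0.5601 0.1508 0.1865] rot [-3.1403  0.     -1.0049] F [-0.18 -0.2   1.05] M [-0.03   0.152  0.008] w 0.09397075304732194 q [2.000e-01 4.830e-01 1.552e+00 1.000e-03 1.105e+00 1.204e+00]
shift mm [-0.4  0.2 -1.5] rot [-0.0013  0.     -0.0019]
```

Request:
move_arm(rows="0 0 -1 0 0 0;0 0 0 0 0 0;0 0 0 0 0 0;0 0 0 0 0 0;0 0 0 0 0 0;0 0 0 0 0 0;0 0 0 0 0 0;0 0 0 0 0 0", grip=-1, newtons=25)

```text
time_s: 6.08
ee_pos: [0.5604, 0.1509, 0.1885]
eef_rot: [-3.139, -0.001, -1.005]
force: [-0.0, -0.8, -0.1]
grip_width: 0.0173
```

```bash
python3 goto.py .5597 .151 .188 -1.003;cat > snap.py <<'E'
import sys,cv2,numpy as np
from station import camera
k=sys.argv[1]; u,v=map(int,sys.argv[2:4])
c=camera("side"); np.savez(f"side{k}.npz",**c)
cr=c["color"][v-60:v+60,u-75:u+75]
cv2.imwrite(f"pics/side{k}.png",cv2.resize(cr,None,fx=5,fy=5,interpolation=cv2.INTER_CUBIC))
E
python3 snap.py 2 265 180
```

```text
t 6.075 pos [0.5604 0.1509 0.1885] rot [-3.1389e+00 -5.0000e-04 -1.0048e+00] F [-0.02 -0.81 -0.13] M [-0.011  0.098 -0.023] w 0.01727128068416135 q [2.000e-01 4.800e-01 1.551e+00 1.000e-03 1.108e+00 1.204e+00]
shift mm [-0.5  0.5  0.5] rot [-0.0027 -0.0005 -0.0018]
```

View pics/side2.png

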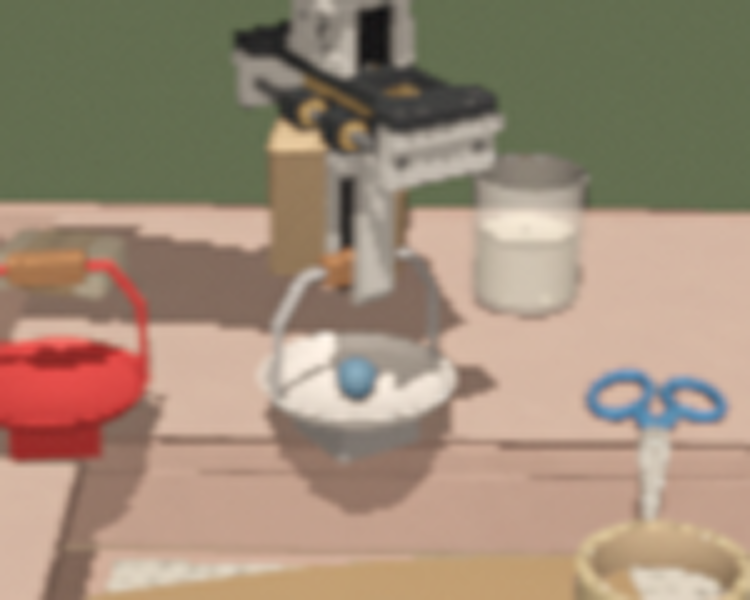

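Request:
move_arm(rows="0 0 0 0 0 0;0 0 0 0 0 0;0 0 0 0 0 0")

```text
time_s: 6.5
ee_pos: [0.5604, 0.1509, 0.1885]
eef_rot: [-3.139, -0.0, -1.005]
force: [0.7, -0.9, 0.3]
grip_width: 0.014
```

```bash
python3 goto.py .5597 .151 .188 -1.003; python3 snap.py 3 265 180
python3 - <<'E'
from h import *
d=np.abs(load("side0.npz")["color"].astype(int)-load("side3.npz")["color"]).max(2)
E
```

```text
t 6.5 pos [0.5604 0.1509 0.1885] rot [-3.1387e+00 -5.0000e-04 -1.0048e+00] F [ 0.74 -0.86  0.27] M [-0.016  0.088  0.042] w 0.013958806773602376 q [2.000e-01 4.800e-01 1.551e+00 1.000e-03 1.108e+00 1.204e+00]
shift mm [-0.4  0.5  0.5] rot [-0.0028 -0.0005 -0.0018]
```

View pics/side3.png

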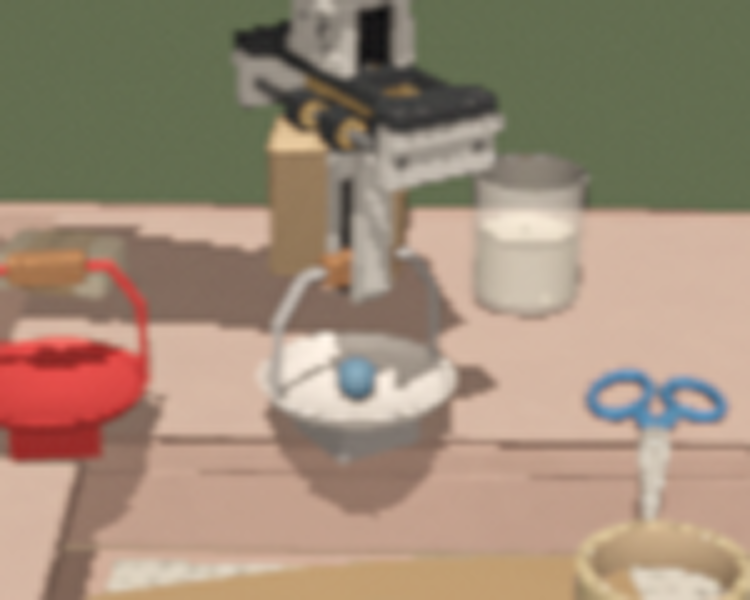

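Request:
move_arm(rows="0 0 -1 0 0 0;0 0 -2 0 0 0;0 0 -4 0 0 0;0 0 -6 0 0 0;0 0 -7 0 0 0;0 0 -7 0 0 0;0 0 -7 0 0 0;0 0 -7 0 0 0;0 0 -7 0 0 0;0 0 -5 0 0 0;0 0 -3 0 0 0;0 0 -1 0 0 0;0 0 0 0 0 0")

```text
time_s: 8.18
ee_pos: [0.5599, 0.1508, 0.2492]
eef_rot: [-3.14, -0.0, -1.005]
force: [-0.9, 0.0, -3.1]
grip_width: 0.0139
```

```bash
python3 goto.py .5731 -.1315 .245 -1.065; python3 snap.py 4 265 160
cat > ang.py <<'E'
from h import *
t=load("top0.npz");s=load("side0.npz")
hs=cv2.cvtColor(t["color"],cv2.COLOR_BGR2HSV).astype(int); g=cv2.cvtColor(t["color"],cv2.COLOR_BGR2GRAY).astype(float)
c0=np.array([.5725,-.1315])
C={}
v,u=np.mgrid[165:225,292:352]
W=np.array([onplane(t,a,b,.016) for a,b in zip(u.ravel(),v.ravel())])[:,:2]-c0
r=np.linalg.norm(W,axis=1); th=np.degrees(np.arctan2(W[:,1],W[:,0])); G=g[165:225,292:352].ravel()
base=np.median(G[(r>.045)&(r<.066)])
for lo,hi,nm in((180,240,"pointer"),(-90,-30,"mark")):
    T=th%360 if nm=="pointer" else th
    m=(r>.042)&(r<.067)&(T>lo)&(T<hi); w=np.clip(G-base-15,0,None)*m
    p=(W*w[:,None]).sum(0)/w.sum(); print(nm,p,np.hypot(*p),np.degrees(np.arctan2(*p[::-1]))%360)
    D=W-p; S=(D*w[:,None]).T@D; e,V=np.linalg.eigh(S); print("  axis",np.degrees(np.arctan2(V[1,1],V[0,1]))%180)
# shaft top: grey vs white flange
cm=((g<175)&(g>118)).astype(np.uint8); cm[:, :309]=0;cm[:,330:]=0;cm[:182]=0;cm[204:]=0
n,l,st,ce=cv2.connectedComponentsWithStats(cm); i=1+np.argmax(st[1:,4]); vv,uu=np.nonzero(l==i)
Q=np.array([onplane(t,a,b,.038) for a,b in zip(uu,vv)])[:,:2]
print("top",len(Q),Q.mean(0),cv2.minAreaRect((Q*1000).astype(np.float32)))
E
python3 ang.py
```

```text
t 8.175 pos [0.5599 0.1508 0.2492] rot [-3.1399e+00 -1.0000e-04 -1.0048e+00] F [-0.91  0.02 -3.06] M [-0.023  0.185  0.021] w 0.013880222084463283 q [2.000e-01 4.120e-01 1.497e+00 1.000e-03 1.231e+00 1.204e+00]
shift mm [245.3 140.3   4. ] rot [-0.0017 -0.0001  0.0602]
pointer [-0.04599292 -0.02860859] 0.05416456626073783 211.88249963487212
  axis 30.242150990567865
mark [ 0.03077467 -0.05396706] 0.06212506452100871 299.693917429046
  axis 120.4843302846244
top 146 [ 0.57115791 -0.12871378] ((570.3760986328125, -126.7470703125), (35.32600784301758, 40.75410461425781), 28.925966262817383)
```

View pics/side4.png

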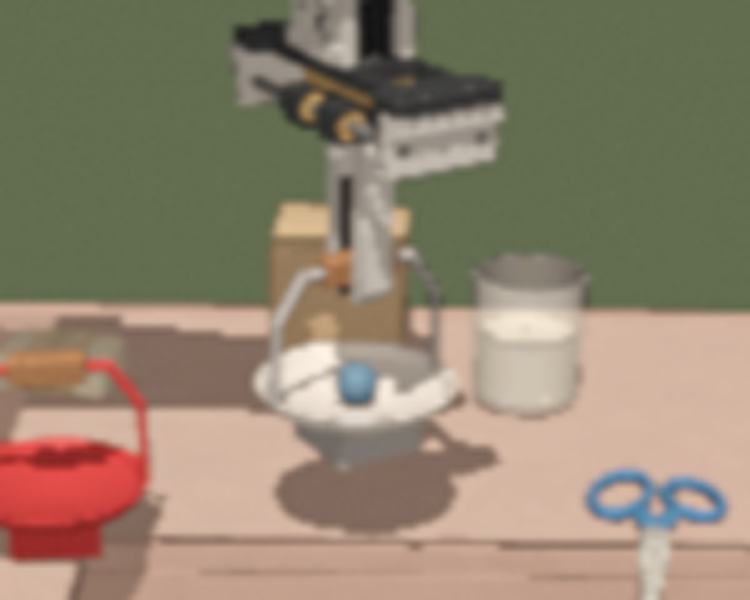

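Request:
move_arm(rows="1 0.6 0 0 0 0;2 1.1 0 0 0 0;4 2.3 0 0 0 0;6 3.4 0 0 0 0;8 4.6 0 0 0 0;10 5.7 0 0 0 0.003;12 6.8 0 0 0 0.003;12 6.8 0 0 0 0.003;12 6.8 0 0 0 0.003;12 6.8 0 0 0 0.003;12 6.8 0 0 0 0.003;12 6.8 0 0 0 0.003;12 6.8 0 0 0 0.003;12 6.8 0 0 0 0.003;12 6.8 0 0 0 0.003;12 6.8 0 0 0 0.003;12 6.8 0 0 0 0.003;12 6.8 0 0 0 0.003;12 6.8 0 0 0 0;12 6.8 0 0 0 0")

```text
time_s: 10.72
ee_pos: [0.5669, -0.0945, 0.2487]
eef_rot: [-3.141, -0.0, -1.047]
force: [0.7, -0.4, -2.1]
grip_width: 0.0137
```

Request:
move_arm(rows="12 6.8 0 0 0 0;10 5.7 0 0 0 0;8 4.6 0 0 0 0;6 3.4 0 0 0 0;4 2.3 0 0 0 0;2 1.1 0 0 0 0;1 0.6 0 0 0 0;0 0 0 0 0 0;0 0 0 0 0 0")

```text
time_s: 11.85
ee_pos: [0.5673, -0.1475, 0.2485]
eef_rot: [-3.141, 0.0, -1.047]
force: [0.5, -0.9, -2.5]
grip_width: 0.0138
```

```bash
python3 goto.py .5735 -.1325 .2485 -1.044; python3 snap.py 5 265 220
```

```text
t 11.85 pos [ 0.5673 -0.1475  0.2485] rot [-3.1406e+00  1.0000e-04 -1.0469e+00] F [ 0.49 -0.93 -2.51] M [-0.055  0.098 -0.024] w 0.013768520437245966 q [-3.170e-01  4.270e-01  1.478e+00  1.000e-03  1.236e+00  7.290e-01]
shift mm [ -9.9 -12.9   0. ] rot [-0.001   0.0001 -0.0029]
```

View pics/side5.png

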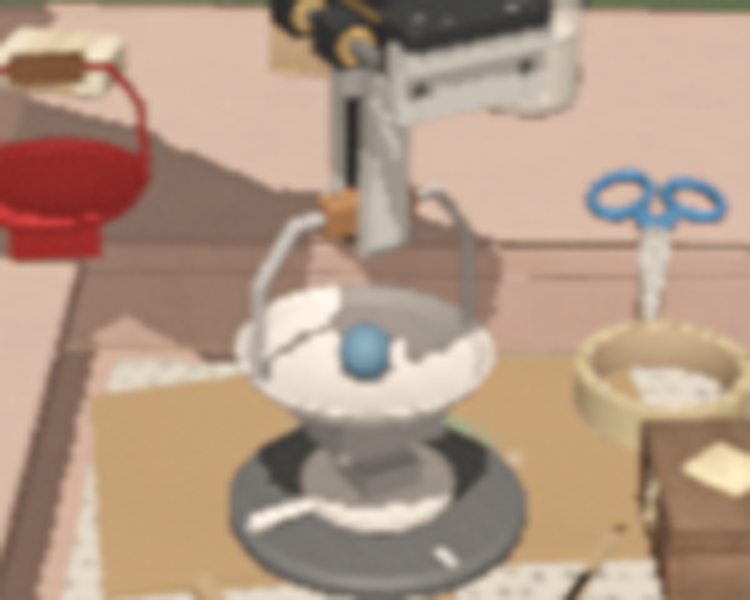

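Request:
move_arm(rows="-1 -1 0 0 0 0;-2 -3 0 0 0 0;-3 -4 0 0 0 0;-2 -3 0 0 0 -0.002;-1 -1 0 0 0 -0.001;-0.5 -0.5 0 0 0 0;0 0 0 0 0 0;0 0 0 0 0 0")

```text
time_s: 12.9
ee_pos: [0.5738, -0.1317, 0.2486]
eef_rot: [-3.141, 0.0, -1.043]
force: [-0.0, -0.5, -3.1]
grip_width: 0.0134
```

```bash
python3 goto.py .5735 -.1325 .2485 -1.044; python3 snap.py 6 265 220
```

```text
t 12.9 pos [ 0.5738 -0.1317  0.2486] rot [-3.1406e+00  2.0000e-04 -1.0432e+00] F [-0.04 -0.54 -3.11] M [ 0.01   0.091 -0.021] w 0.01343271937490534 q [-2.880e-01  4.320e-01  1.470e+00  1.000e-03  1.239e+00  7.550e-01]
shift mm [0.6 0.7 0.1] rot [-0.001   0.0002  0.0008]
```

View pics/side6.png

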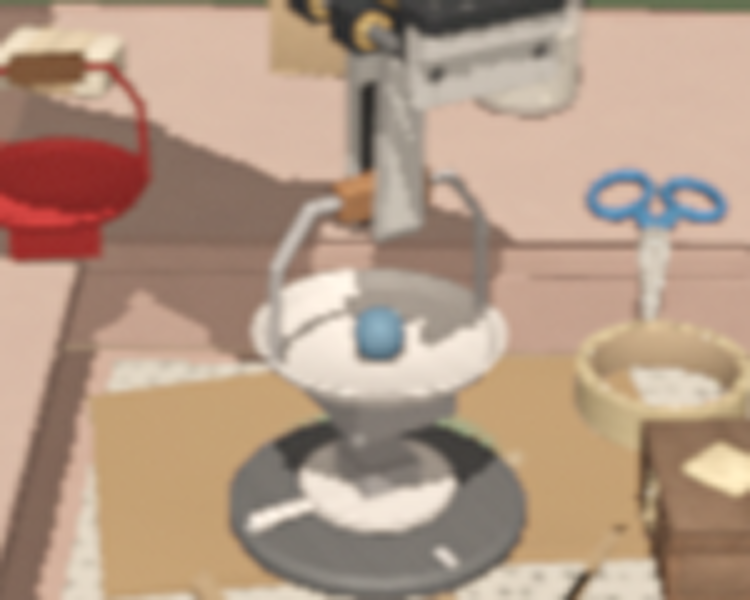

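```bash
cat > cmp.py <<'E'
from h import *
t=load("top0.npz")
def blob(c,box,lo,hi):
    hsv=cv2.cvtColor(c["color"],cv2.COLOR_BGR2HSV); m=cv2.inRange(hsv,lo,hi); k=np.zeros_like(m); u0,u1,v0,v1=box; k[v0:v1,u0:u1]=m[v0:v1,u0:u1]
    v,u=np.nonzero(k); return np.array([(u.min()+u.max())/2,(v.min()+v.max())/2]),np.array([u.mean(),v.mean()]),len(u)
def rim(c,box):
    g=cv2.cvtColor(c["color"],cv2.COLOR_BGR2GRAY)
for f,box,tc,fz in(("side0.npz",(250,275,185,203),(.5604,.1509),0),("side6.npz",(250,285,215,240),(.5738,-.1317),.0601)):
    c=load(f); b=blob(c,box,(95,60,40),(125,255,255))
    e=proj(c,[*tc,fz+.037])[0]; print(f,"bead meas",b[0],b[1],b[2],"exp",e,"diff",b[1]-e)
c=load("side0.npz")
for n,z,r in(("flange",.02,.037),("disc",.012,.072)):
  for ctr in((.5735,-.1325),):
    th=np.radians(np.arange(0,360,2)); P=np.c_[ctr[0]+r*np.cos(th),ctr[1]+r*np.sin(th),np.full(180,z)]
    p=proj(c,P); print(n,"exp u",p[:,0].min(),p[:,0].max(),"v",p[:,1].min(),p[:,1].max())
g=cv2.cvtColor(c["color"],cv2.COLOR_BGR2GRAY).astype(int)
print("row260",list(zip(range(228,305),g[258,228:305])))
print("col267",list(zip(range(235,285),g[235:285,280])))
E
python3 cmp.py
```

```text
side0.npz bead meas [260.5 195. ] [260.75    195.03125] 32 exp [261.01974401 195.38300356] diff [-0.26974401 -0.35175356]
side6.npz bead meas [265.5 226. ] [265.5     226.21875] 64 exp [265.68812821 226.57111023] diff [-0.18812821 -0.35236023]
flange exp u 249.53454394738284 280.7399890259032 v 246.25814942467926 264.00082210732205
disc exp u 234.83433216550142 295.44351683907087 v 241.32084177201892 276.1914332214257
row260 [(228, np.int64(160)), (229, np.int64(159)), (230, np.int64(160)), (231, np.int64(160)), (232, np.int64(160)), (233, np.int64(160)), (234, np.int64(159)), (235, np.int64(143)), (236, np.int64(118)), (237, np.int64(109)), (238, np.int64(110)), (239, np.int64(109)), (240, np.int64(109)), (241, np.int64(109)), (242, np.int64(110)), (243, np.int64(111)), (244, np.int64(111)), (245, np.int64(114)), (246, np.int64(113)), (247, np.int64(111)), (248, np.int64(109)), (249, np.int64(116)), (250, np.int64(150)), (251, np.int64(193)), (252, np.int64(218)), (253, np.int64(223)), (254, np.int64(223)), (255, np.int64(224)), (256, np.int64(224)), (257, np.int64(224)), (258, np.i
[... 1431 characters left out ...]
3, np.int64(163)), (254, np.int64(179)), (255, np.int64(196)), (256, np.int64(198)), (257, np.int64(190)), (258, np.int64(168)), (259, np.int64(145)), (260, np.int64(125)), (261, np.int64(115)), (262, np.int64(114)), (263, np.int64(114)), (264, np.int64(115)), (265, np.int64(113)), (266, np.int64(113)), (267, np.int64(112)), (268, np.int64(111)), (269, np.int64(117)), (270, np.int64(141)), (271, np.int64(177)), (272, np.int64(190)), (273, np.int64(156)), (274, np.int64(129)), (275, np.int64(118)), (276, np.int64(100)), (277, np.int64(101)), (278, np.int64(134)), (279, np.int64(165)), (280, np.int64(170)), (281, np.int64(167)), (282, np.int64(163)), (283, np.int64(154)), (284, np.int64(142))]
```

```bash
python3 - <<'E'
from h import *
c=load("side0.npz"); g=cv2.cvtColor(c["color"],cv2.COLOR_BGR2GRAY).astype(float)
ctr=(.5735,-.1325)
def edge(u,v0,v1,thr):
    col=g[v0:v1,u]; 
    for i in range(len(col)-1):
        if (col[i]-thr)*(col[i+1]-thr)<0: return v0+i+(col[i]-thr)/(col[i]-col[i+1])
def exp(u,z,r,near):
    th=np.radians(np.arange(180,360,.2) if near else np.arange(0,180,.2))
    p=proj(c,np.c_[ctr[0]+r*np.cos(th),ctr[1]+r*np.sin(th),np.full(len(th),z)]); return p[np.argmin(abs(p[:,0]-u)),1]
for u in range(258,276,2):
    print(u,"flange near",edge(u,257,270,165),exp(u,.02,.037,1),"disc far",edge(u,236,247,135),exp(u,.012,.072,0))
cv2.imwrite("pics/sw.png",cv2.resize(g[235:285,228:303].astype(np.uint8),None,fx=10,fy=10,interpolation=cv2.INTER_NEAREST))
E
```

```text
258 flange near 264.65384615384613 262.8964971880031 disc far None 241.70386065408243
260 flange near 265.1777777777778 263.4194253240622 disc far 242.69230769230768 241.4941560788075
262 flange near 258.16129032258067 263.765623979408 disc far 242.65384615384616 241.37055642262968
264 flange near 258.14814814814815 263.95564217726917 disc far 242.57142857142858 241.32162074112946
266 flange near 257.5263157894737 263.99806168308294 disc far 242.65384615384616 241.34750616914525
268 flange near 257.03225806451616 263.8944921604008 disc far 242.69230769230768 241.45512432280316
270 flange near 265.46938775510205 263.6345704830424 disc far 243.14285714285714 241.63389453998482
272 flange near 264.61224489795916 263.2111078041363 disc far 243.30434782608697 241.8865149224649
274 flange near 263.9189189189189 262.5692135031264 disc far 243.62962962962962 242.2303712639501
```

View pics/sw.png

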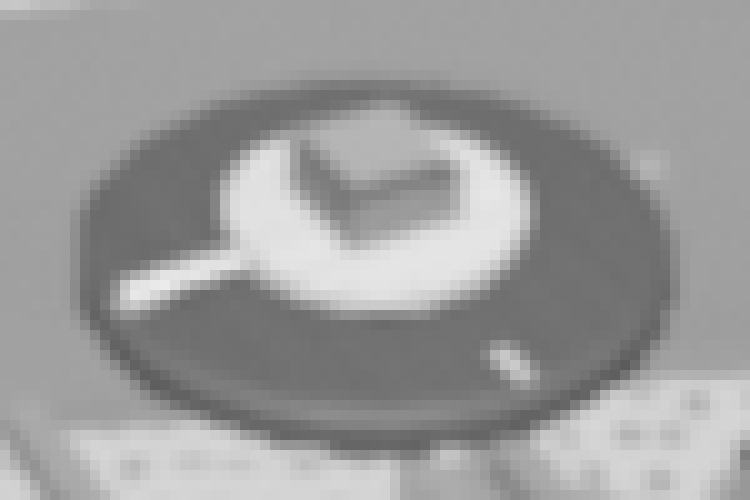

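```bash
python3 - <<'E'
from h import *
c=load("side6.npz"); 
cr=c["color"][205:255,228:303]; cv2.imwrite("pics/d6.png",cv2.resize(cr,None,fx=10,fy=10,interpolation=cv2.INTER_NEAREST))
ctr=(.5738,-.1317)
def pr(z,r,a): th=np.radians(a); return proj(c,[ctr[0]+r*np.cos(th),ctr[1]+r*np.sin(th),z])[0]-[228,205]
for a in(0,90,180,270): print(a,pr(.1001,.058,a)*10+5)
# hub lower corners
y=-1.043+np.pi/2
for a in(45,135,225,315): th=y+np.radians(a); print("hub",(proj(c,[ctr[0]+.0382*np.cos(th),ctr[1]+.0382*np.sin(th),.0601])[0]-[228,205])*10+5)
C=cloud(c); 
for k in ("side0","side6","top0"):
    c=load(k+".npz");C=cloud(c).reshape(-1,3);d=np.hypot(C[:,0]-.573,C[:,1]+.132)
    m=(d<.068)&(d>.045)&(C[:,2]>-.01)&(C[:,2]<.03); print(k,"disc z",np.median(C[m,2]),C[m].std(0),m.sum())
    m=(d<.03)&(d>.022)&(C[:,2]>.01)&(C[:,2]<.03); print(k,"flange z",np.median(C[m,2]),m.sum())
    m=(C[:,2]>.032)&(C[:,2]<.045)&(d<.03); print("  shaft top",C[m].mean(0),m.sum())
    d=np.hypot(C[:,0]-.56,C[:,1]-.15); m=(d>.075)&(d<.12)&(abs(C[:,2])<.02); print("  counter z",np.median(C[m,2]),m.sum())
    m=(C[:,2]>.005)&(C[:,2]<.016)&(np.hypot(C[:,0]-.573,C[:,1]+.132)<.1); Q=C[m]; print("  disc bbox",np.percentile(Q,1,axis=0),np.percentile(Q,99,axis=0))
E
```

```text
0 [635.32223437 213.36457102]
90 [382.42425455  87.83671129]
180 [129.73807482 205.46073454]
270 [381.65176264 344.57152927]
hub [420.40678206 276.09545809]
hub [223.12004449 332.9593574 ]
hub [336.29700547 444.98988658]
hub [539.47960498 383.07437483]
side0 disc z 0.013166315224254266 [0.04116164 0.03920131 0.00139891] 791
side0 flange z 0.02110421981694055 102
  shaft top [ 0.57369587 -0.13990647  0.03740536] 118
  counter z 0.00011062829334995694 588
  disc bbox [ 0.5064626  -0.20646323  0.00578566] [ 0.64155233 -0.07037427  0.0155125 ]
side6 disc z 0.013164662401960958 [0.04262354 0.03639024 0.00140614] 732
side6 flange z 0.02112897842757716 108
  shaft top [ 0.57433649 -0.14197374  0.03694401] 99
  counter z 0.0005529248828455291 671
  disc bbox [ 0.5063528  -0.20587467  0.00549668] [ 0.64185126 -0.07906306  0.0156106 ]
top0 disc z 0.011415045130994617 [0.04070762 0.04076477 0.0019761 ] 950
top0 flange z 0.019794086371482944 152
  shaft top [ 0.57202637 -0.13026476  0.03653948] 107
  counter z -0.00021779608145822138 1593
  disc bbox [ 0.5045221  -0.19770986  0.00663711] [ 0.64009412 -0.06213725  0.01555912]
```

View pics/d6.png

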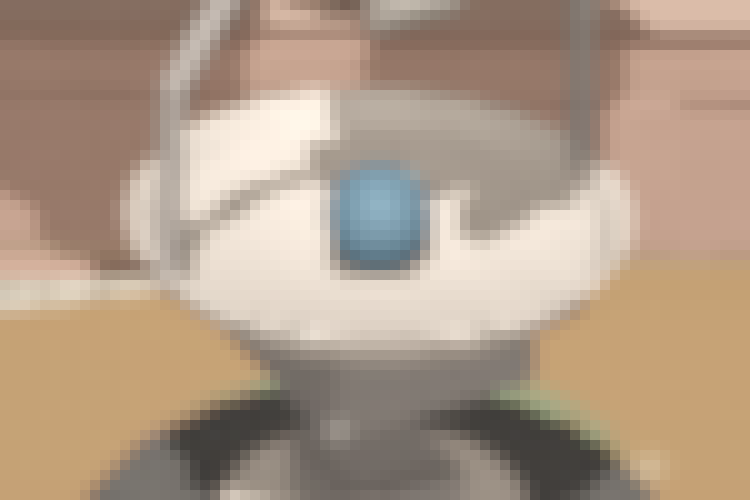

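```bash
python3 - <<'E'
from h import *
from station import camera
c=camera("top"); np.savez("top6.npz",**c)
ctr=(.5738,-.1317)
cr=cv2.resize(c["color"][150:240,270:380],None,fx=7,fy=7,interpolation=cv2.INTER_NEAREST)
for (z,r,cc,col) in((.1001,.058,ctr,(0,255,0)),(.012,.072,(.5730,-.1325),(255,0,255)),(.012,.072,(.5735,-.1385),(255,255,0))):
    th=np.radians(np.arange(0,360,3)); p=(proj(c,np.c_[cc[0]+r*np.cos(th),cc[1]+r*np.sin(th),np.full(len(th),z)])-[270,150])*7+3
    for q in p: cv2.circle(cr,(int(q[0]),int(q[1])),1,col,-1)
cv2.imwrite("pics/t6.png",cr)
c=load("side6.npz")
cr=cv2.resize(c["color"][205:290,220:310],None,fx=7,fy=7,interpolation=cv2.INTER_NEAREST)
for (z,r,cc,col) in((.1001,.058,ctr,(0,255,0)),(.012,.072,(.5730,-.1325),(255,0,255)),(.012,.072,(.5735,-.1385),(255,255,0))):
    th=np.radians(np.arange(0,360,3)); p=(proj(c,np.c_[cc[0]+r*np.cos(th),cc[1]+r*np.sin(th),np.full(len(th),z)])-[220,205])*7+3
    for q in p: cv2.circle(cr,(int(q[0]),int(q[1])),1,col,-1)
cv2.imwrite("pics/s6.png",cr)
E
```

```text
(no output)
```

View pics/t6.png

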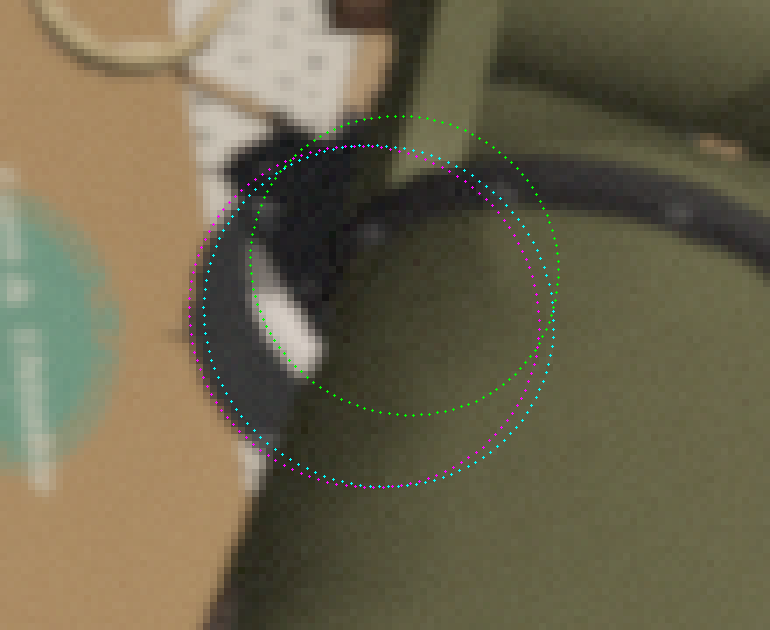

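View pics/s6.png

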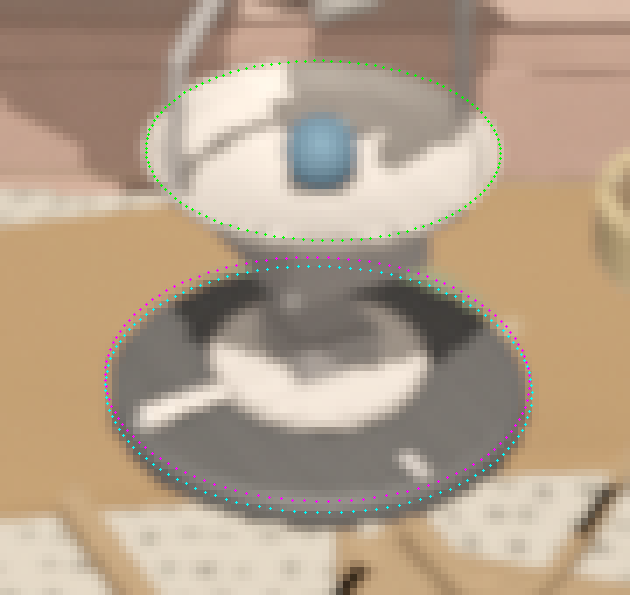

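```bash
python3 - <<'E'
from h import *
for f,u0,v0,lst in(("side0",225,160,[(.04,.058,(.5604,.1509),(0,255,0))]),("top0",190,160,[(.04,.058,(.5604,.1509),(0,255,0))])):
    c=load(f+".npz"); cr=cv2.resize(c["color"][v0:v0+70,u0:u0+75],None,fx=8,fy=8,interpolation=cv2.INTER_NEAREST)
    for z,r,cc,col in lst:
        th=np.radians(np.arange(0,360,3)); p=(proj(c,np.c_[cc[0]+r*np.cos(th),cc[1]+r*np.sin(th),np.full(len(th),z)])-[u0,v0])*8+4
        for q in p: cv2.circle(cr,(int(q[0]),int(q[1])),1,col,-1)
        y=-1.005+np.pi/2; P=np.array([[cc[0]+k*.023*np.cos(y),cc[1]+k*.023*np.sin(y),.110] for k in(-1,1)]); p=(proj(c,P)-[u0,v0])*8+4
        cv2.line(cr,tuple(int(a) for a in p[0]),tuple(int(a) for a in p[1]),(0,255,0),1)
        P=[[cc[0]+.0382*np.cos(y+np.radians(a)),cc[1]+.0382*np.sin(y+np.radians(a)),0] for a in(45,135,225,315)]
        for q in (proj(c,P)-[u0,v0])*8+4: cv2.circle(cr,(int(q[0]),int(q[1])),3,(255,0,255),-1)
    cv2.imwrite(f"pics/o_{f}.png",cr)
E
```

```text
(no output)
```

View pics/o_side0.png

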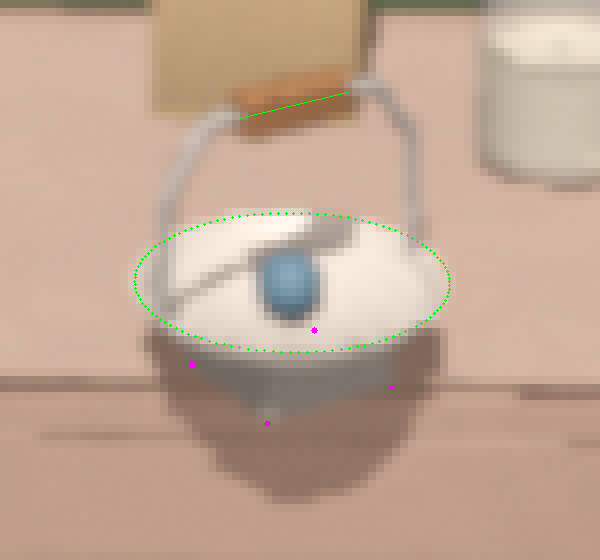

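View pics/o_top0.png

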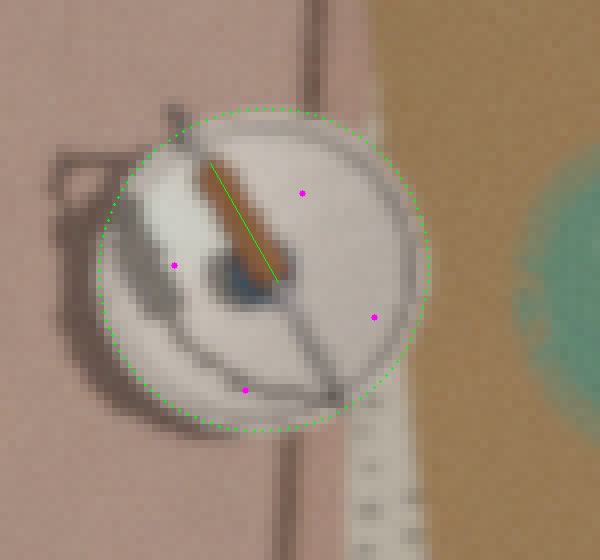

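Side and top disagree by about 6 mm on the swivel's y (top -0.132, side -0.138), so I'll take the middle, go lower, and compare the hub with the shaft locally in one image.

Request:
move_arm(rows="1 0.5 1 0 0 0;1.2 0.8 3 0 0 0;0.6 0.3 4 0 0 0;0 0 4 0 0 0;0 0 2 0 0 0;0 0 0 0 0 0;0 0 0 0 0 0")

```text
time_s: 13.88
ee_pos: [0.5737, -0.1352, 0.2332]
eef_rot: [-3.141, 0.001, -1.043]
force: [-0.4, -0.6, -3.2]
grip_width: 0.0137
```

```bash
python3 goto.py .5735 -.135 .2345 -1.044; python3 snap.py 7 265 240
python3 - <<'E'
from h import *
c=load("side7.npz"); cr=c["color"][212:282,228:303]; cv2.imwrite("pics/d7.png",cv2.resize(cr,None,fx=10,fy=8.5,interpolation=cv2.INTER_CUBIC))
E
```

```text
t 13.875 pos [ 0.5737 -0.1352  0.2332] rot [-3.1409e+00  6.0000e-04 -1.0434e+00] F [-0.4  -0.61 -3.15] M [-0.061  0.114  0.055] w 0.013736269600695454 q [-2.940e-01  4.490e-01  1.483e+00  1.000e-03  1.209e+00  7.490e-01]
shift mm [-0.3  0.1 -1.3] rot [-0.0007  0.0006  0.0006]
```

View pics/d7.png

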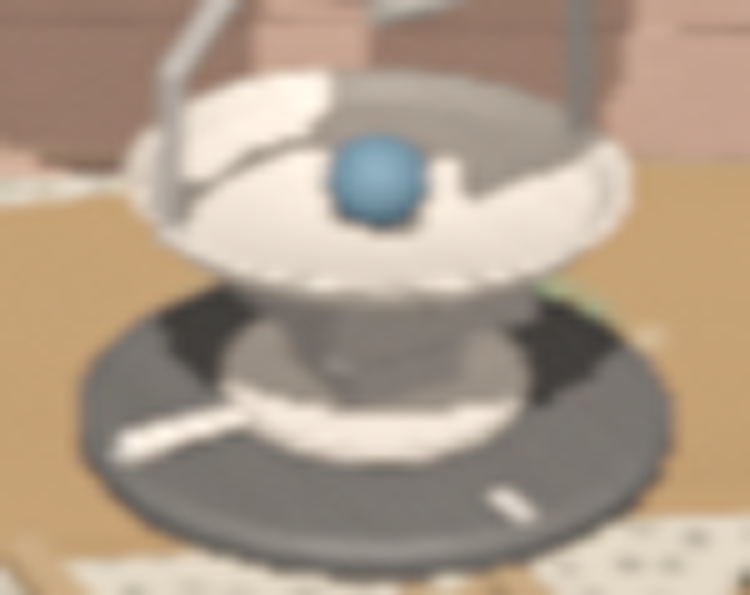

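```bash
python3 - <<'E'
from h import *
c=load("side7.npz"); u0,v0=245,238
cr=c["color"][v0:v0+34,u0:u0+42].astype(float); cr=np.clip((cr-75)*2.6,0,255).astype(np.uint8)
cr=cv2.resize(cr,None,fx=17,fy=17,interpolation=cv2.INTER_CUBIC)
ctr=(.5737,-.1352); y=.5274; foot=.2332-.1885
def sq(ctr,h,z,col):
    P=[[ctr[0]+h*2**.5*np.cos(y+np.radians(a)),ctr[1]+h*2**.5*np.sin(y+np.radians(a)),z] for a in(45,135,225,315)]
    p=(proj(c,P)-[u0,v0])*17+8; cv2.polylines(cr,[p.astype(int)],True,col,1); print(p/17+[u0,v0])
sq(ctr,.027,foot,(0,255,0)); sq(ctr,.015,.02,(255,0,255))
sq((.5737,-.1385),.015,.02,(255,255,0))
cv2.imwrite("pics/e7.png",cr)
E
```

```text
[[269.87301616 238.80644329]
 [250.21201863 244.60777438]
 [261.47322951 256.04787049]
 [281.72029496 249.73306037]]
[[267.94096123 251.15294207]
 [257.05982087 254.51069538]
 [263.32142886 260.9420323 ]
 [274.37972475 257.42401708]]
[[267.94394642 251.92111638]
 [257.0311373  255.2982755 ]
 [263.31074109 261.76763853]
 [274.4017476  258.22880561]]
```

View pics/e7.png

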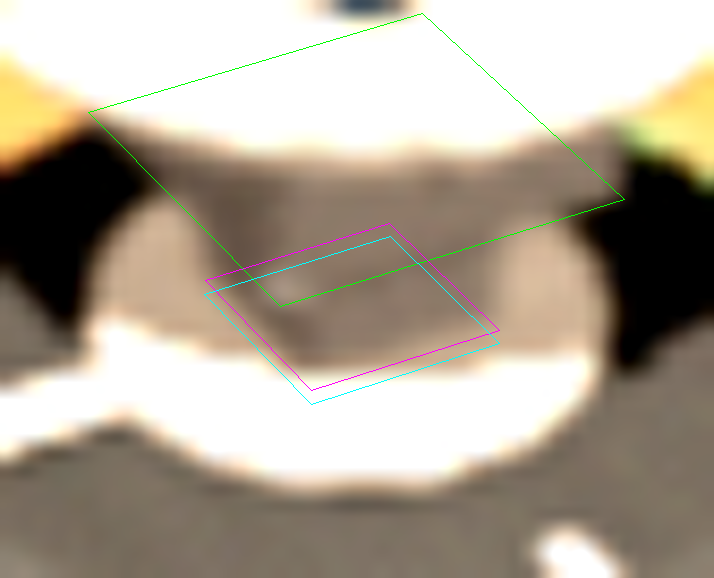

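Request:
move_arm(rows="-1 -0.4 1 0 0 0;-0.5 0 2 0 0 0;0 0 2 0 0 0;0 0 2 0 0 0;0 0 1 0 0 0;0 0 0 0 0 0")

```text
time_s: 14.68
ee_pos: [0.5733, -0.1336, 0.2247]
eef_rot: [-3.141, 0.0, -1.043]
force: [0.5, -0.5, -2.5]
grip_width: 0.0138
```

```bash
python3 goto.py .573 -.134 .2085 -1.044
```

```text
t 14.675 pos [ 0.5733 -0.1336  0.2247] rot [-3.1408e+00  5.0000e-04 -1.0434e+00] F [ 0.51 -0.5  -2.47] M [-0.052  0.103 -0.001] w 0.013804639283271485 q [-2.910e-01  4.570e-01  1.494e+00  1.000e-03  1.191e+00  7.520e-01]
shift mm [ 0.2  0.5 16.2] rot [-0.0008  0.0005  0.0006]
```

Request:
move_arm(rows="0 0 1 0 0 0;0 0 1 0 0 0;0 0 0 0 0 0")

```text
time_s: 15.05
ee_pos: [0.5733, -0.1336, 0.2227]
eef_rot: [-3.141, 0.0, -1.043]
force: [0.8, -0.4, -2.0]
grip_width: 0.0139
```

```bash
python3 goto.py .573 -.134 .2085 -1.044; python3 snap.py 8 265 240
```

```text
t 15.05 pos [ 0.5733 -0.1336  0.2227] rot [-3.1407e+00  3.0000e-04 -1.0434e+00] F [ 0.76 -0.36 -2.04] M [-0.049  0.125  0.015] w 0.013930982659105542 q [-2.910e-01  4.590e-01  1.496e+00  1.000e-03  1.187e+00  7.520e-01]
shift mm [ 0.2  0.5 14.2] rot [-0.0009  0.0003  0.0006]
```

View pics/side8.png

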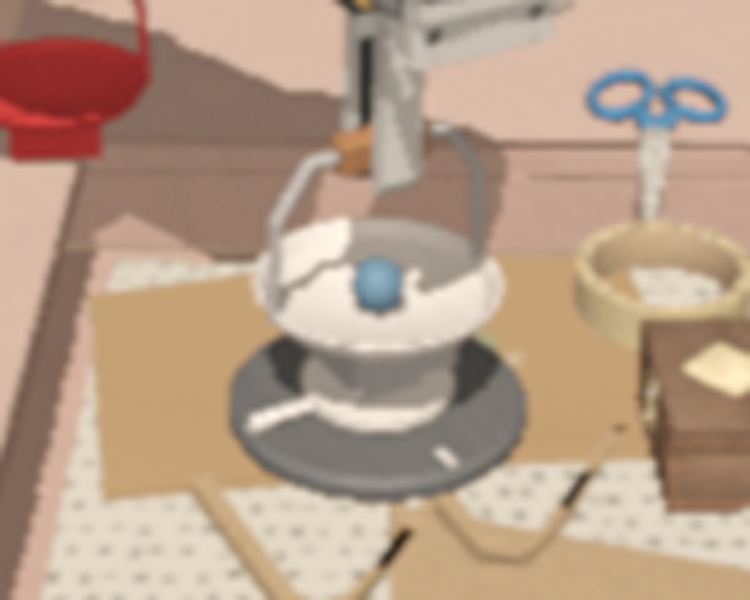

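Request:
move_arm(rows="0 0 1 0 0 0;0 0 1 0 0 0;0 0 0 0 0 0")

```text
time_s: 15.48
ee_pos: [0.5734, -0.1336, 0.2206]
eef_rot: [-3.141, 0.0, -1.043]
force: [-0.4, -0.7, -3.0]
grip_width: 0.0135
```

```bash
python3 goto.py .573 -.134 .2085 -1.044
```

```text
t 15.475 pos [ 0.5734 -0.1336  0.2206] rot [-3.1406e+00  3.0000e-04 -1.0434e+00] F [-0.44 -0.72 -3.05] M [-0.076  0.143 -0.   ] w 0.013531344646586977 q [-2.910e-01  4.610e-01  1.498e+00  1.000e-03  1.183e+00  7.520e-01]
shift mm [ 0.2  0.5 12.1] rot [-0.001   0.0003  0.0006]
```

Request:
move_arm(rows="0 0 1 0 0 0;0 0 1 0 0 0;0 0 1 0 0 0;0 0 0 0 0 0")

```text
time_s: 15.98
ee_pos: [0.5734, -0.1336, 0.2174]
eef_rot: [-3.141, 0.0, -1.043]
force: [0.0, -0.1, -2.9]
grip_width: 0.0135
```

```bash
python3 goto.py .573 -.134 .2085 -1.044
```

```text
t 15.975 pos [ 0.5734 -0.1336  0.2174] rot [-3.1406e+00  3.0000e-04 -1.0434e+00] F [ 0.02 -0.13 -2.88] M [-0.071  0.101  0.002] w 0.013507497513858501 q [-2.910e-01  4.640e-01  1.501e+00  1.000e-03  1.176e+00  7.520e-01]
shift mm [0.2 0.5 8.9] rot [-0.0009  0.0003  0.0006]
```

Request:
move_arm(rows="0 0 2 0 0 0;0 0 2 0 0 0;0 0 2 0 0 0;0 0 1 0 0 0;0 0 0 0 0 0")

```text
time_s: 16.6
ee_pos: [0.5733, -0.1336, 0.2098]
eef_rot: [-3.141, 0.0, -1.043]
force: [0.6, -0.1, -3.1]
grip_width: 0.0141
```

```bash
python3 goto.py .573 -.134 .2085 -1.044; python3 snap.py 9 265 240
```

```text
t 16.6 pos [ 0.5733 -0.1336  0.2098] rot [-3.1407e+00  4.0000e-04 -1.0434e+00] F [ 0.6  -0.07 -3.09] M [-0.075  0.151 -0.005] w 0.014087756067377008 q [-2.910e-01  4.730e-01  1.507e+00  1.000e-03  1.161e+00  7.520e-01]
shift mm [0.2 0.5 1.3] rot [-0.0009  0.0004  0.0006]
```

View pics/side9.png

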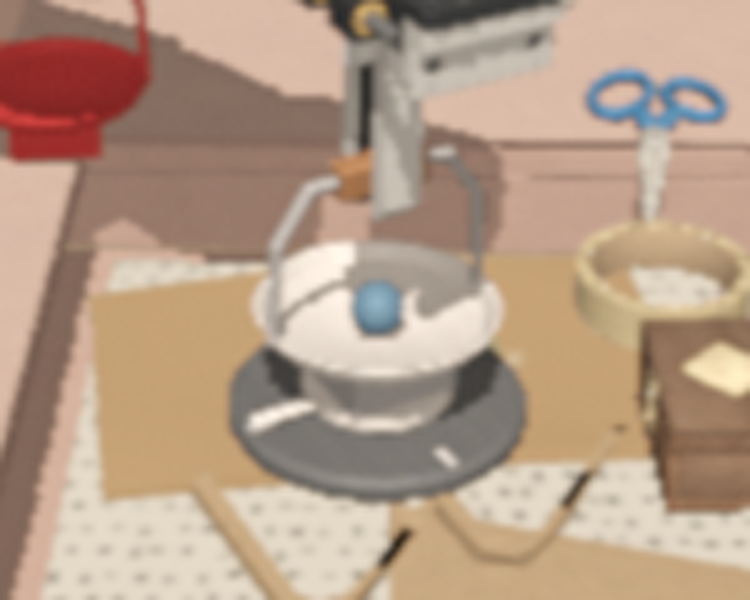

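Request:
move_arm(rows="0 0 1 0 0 0;0 0 1 0 0 0;0 0 0 0 0 0;0 0 0 0 0 0")

```text
time_s: 17.15
ee_pos: [0.5736, -0.1336, 0.2085]
eef_rot: [-3.14, -0.001, -1.043]
force: [-0.2, 0.3, -3.5]
grip_width: 0.0134
```

```bash
python3 goto.py .573 -.134 .2085 -1.044
```

```text
t 17.15 pos [ 0.5736 -0.1336  0.2085] rot [-3.1398e+00 -6.0000e-04 -1.0434e+00] F [-0.16  0.32 -3.47] M [-0.005  0.191  0.001] w 0.013411649367230454 q [-2.910e-01  4.740e-01  1.508e+00  1.000e-03  1.157e+00  7.520e-01]
shift mm [0.  0.7 0. ] rot [-0.0018 -0.0006  0.0006]
```

Request:
move_arm(rows="0 0 1 0 0 0;0 0 0 0 0 0;0 0 0 0 0 0")

```text
time_s: 17.52
ee_pos: [0.5738, -0.1337, 0.2085]
eef_rot: [-3.139, -0.001, -1.043]
force: [-0.5, 0.0, -0.1]
grip_width: 0.0138
```

```bash
python3 goto.py .573 -.134 .2085 -1.044; python3 snap.py 10 265 240
```

```text
t 17.525 pos [ 0.5738 -0.1337  0.2085] rot [-3.1389e+00 -1.5000e-03 -1.0434e+00] F [-0.51  0.03 -0.07] M [-0.003  0.207  0.006] w 0.013812599532953256 q [-2.910e-01  4.740e-01  1.508e+00  1.000e-03  1.156e+00  7.520e-01]
shift mm [-0.1  0.9  0. ] rot [-0.0027 -0.0015  0.0006]
```

View pics/side10.png

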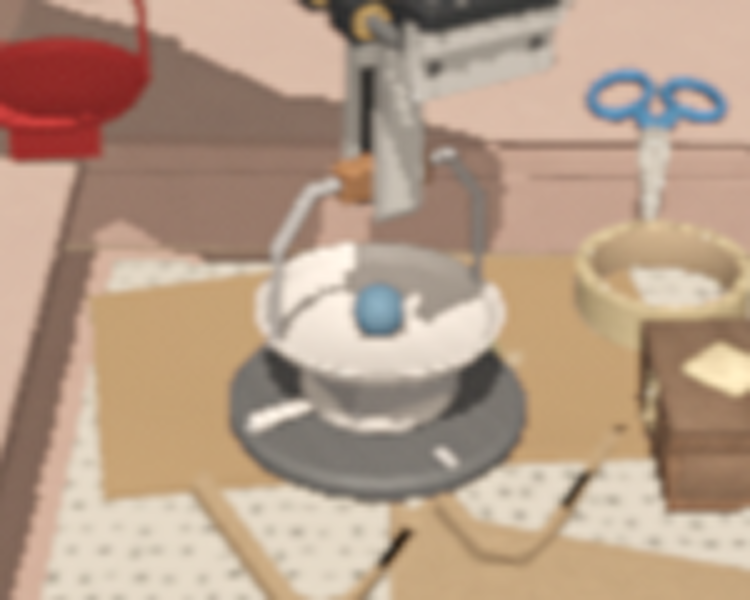

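Request:
move_arm(rows="0 0 0 0 0 -0.01;0 0 0 0 0 -0.02;0 0 0 0 0 -0.03;0 0 0 0 0 -0.04;0 0 0 0 0 -0.04;0 0 0 0 0 -0.04;0 0 0 0 0 -0.04;0 0 0 0 0 -0.03;0 0 0 0 0 -0.02")

```text
time_s: 18.7
ee_pos: [0.5738, -0.1335, 0.2085]
eef_rot: [-3.139, -0.002, -0.755]
force: [-1.1, 0.2, 0.2]
grip_width: 0.0139
```

```bash
python3 goto.py .5736 -.1336 .2085 0.572; python3 snap.py 11 265 240
```

```text
t 18.7 pos [ 0.5738 -0.1335  0.2085] rot [-3.1391e+00 -1.8000e-03 -7.5520e-01] F [-1.12  0.16  0.22] M [ 0.129  0.319 -0.051] w 0.013864035898880469 q [-0.291  0.475  1.508  0.002  1.156  0.463]
shift mm [-0.1  0.3 -0. ] rot [-9.0000e-04 -3.2000e-03 -1.3272e+00]
```

View pics/side11.png

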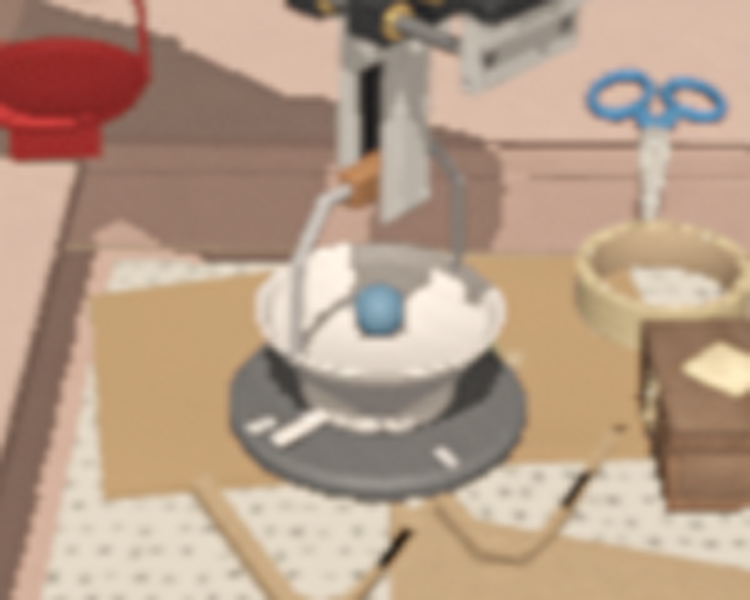

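The dish is seated and the pointer is turning with it. I'll keep going.

Request:
move_arm(rows="0 0 0 0 0 -0.02;0 0 0 0 0 -0.04;0 0 0 0 0 -0.05;0 0 0 0 0 -0.05;0 0 0 0 0 -0.05;0 0 0 0 0 -0.05;0 0 0 0 0 -0.05;0 0 0 0 0 -0.05;0 0 0 0 0 -0.05;0 0 0 0 0 -0.05;0 0 0 0 0 -0.05;0 0 0 0 0 -0.05;0 0 0 0 0 -0.03;0 0 0 0 0 -0.01")

```text
time_s: 20.5
ee_pos: [0.5738, -0.133, 0.2085]
eef_rot: [-3.14, -0.002, -0.127]
force: [-0.8, 1.0, 0.4]
grip_width: 0.0143
```

```bash
python3 goto.py .5736 -.1336 .2085 0.572; python3 snap.py 12 265 240
```

```text
t 20.5 pos [ 0.5738 -0.133   0.2085] rot [-3.1396e+00 -2.3000e-03 -1.2680e-01] F [-0.76  1.02  0.43] M [ 0.121  0.344 -0.039] w 0.014272237629149934 q [-0.291  0.474  1.508  0.003  1.157 -0.165]
shift mm [-0.1  0.7 -0. ] rot [-0.0011 -0.0029 -0.6988]
```

View pics/side12.png

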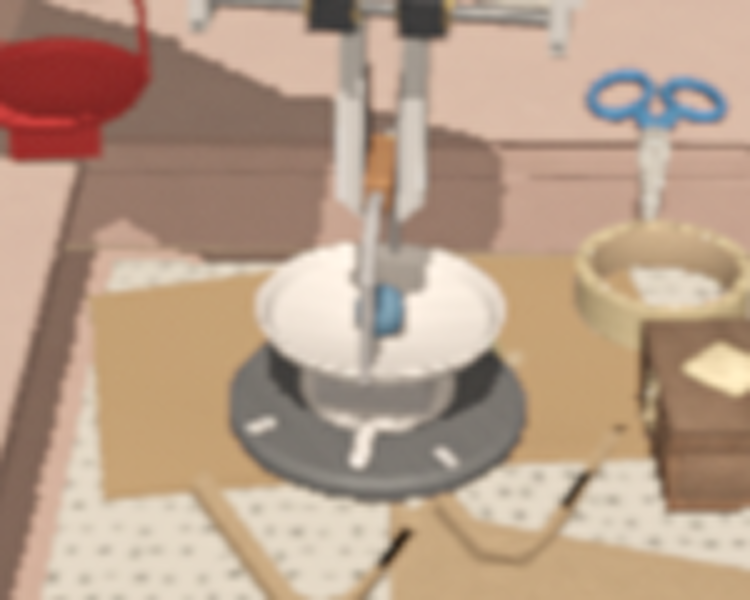

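Request:
move_arm(rows="0 0 0 0 0 -0.02;0 0 0 0 0 -0.04;0 0 0 0 0 -0.05;0 0 0 0 0 -0.05;0 0 0 0 0 -0.05;0 0 0 0 0 -0.05;0 0 0 0 0 -0.05;0 0 0 0 0 -0.05;0 0 0 0 0 -0.05;0 0 0 0 0 -0.05;0 0 0 0 0 -0.05;0 0 0 0 0 -0.05;0 0 0 0 0 -0.03;0 0 0 0 0 -0.01;0 0 0 0 0 0")

```text
time_s: 22.42
ee_pos: [0.5734, -0.1329, 0.2085]
eef_rot: [-3.14, -0.002, 0.498]
force: [-1.1, 1.0, -0.1]
grip_width: 0.0139
```

```bash
python3 goto.py .5736 -.1336 .2085 0.572; python3 snap.py 13 265 240
```

```text
t 22.425 pos [ 0.5734 -0.1329  0.2085] rot [-3.1403e+00 -2.0000e-03  4.9820e-01] F [-1.1   1.01 -0.08] M [ 0.121  0.316 -0.028] w 0.013932099769202594 q [-0.291  0.474  1.509  0.003  1.158 -0.79 ]
shift mm [-0.2  0.7  0. ] rot [-0.0012 -0.002  -0.0738]
```

View pics/side13.png

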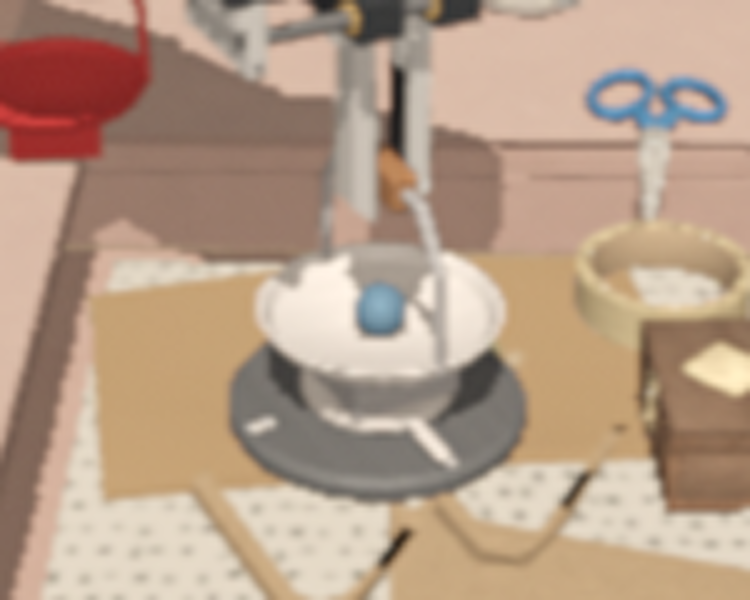

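```bash
python3 - <<'E'
from h import *
def ang(f,lo,hi,ctr=(.5735,-.1345),r0=.044,r1=.066,z=.016):
    # centre for side-cam chosen by local fit
    c=load(f); g=cv2.cvtColor(c["color"],cv2.COLOR_BGR2GRAY).astype(np.float32)
    v,u=np.mgrid[235:290,225:310]
    best=[]
    for cy in(-.133,-.138):
        W=np.array([onplane(c,a,b,z) for a,b in zip(u.ravel(),v.ravel())])[:,:2]-np.array([.5735,cy]); r=np.hypot(*W.T); th=np.degrees(np.arctan2(W[:,1],W[:,0]))%360
        G=g[235:290,225:310].ravel(); m=(r>r0)&(r<r1)&(th>lo)&(th<hi); w=np.clip(G-145,0,None)*m
        D=W; p=(W*w[:,None]).sum(0)/w.sum(); D=W-p; e,V=np.linalg.eigh((D*w[:,None]).T@D)
        best+= [np.degrees(np.arctan2(p[1],p[0]))%360, np.degrees(np.arctan2(V[1,1],V[0,1]))%180]
    return np.round(best,1)
for f,lo,hi in(("side0.npz",190,240),("side0.npz",280,325),("side9.npz",190,240),("side9.npz",280,325),("side13.npz",270,325),("side13.npz",190,240)): print(f,ang(f,lo,hi))
c=load("side13.npz"); cv2.imwrite("pics/p13.png",cv2.resize(c["color"][250:280,255:300],None,fx=16,fy=16,interpolation=cv2.INTER_CUBIC))
E
```

```text
side0.npz [209.   34.6 204.8  39.1]
side0.npz [298.8 131.9 301.  120.7]
side9.npz [209.   34.5 204.8  39.7]
side9.npz [298.8 127.  301.  119.4]
side13.npz [298.5 117.  301.  116.7]
side13.npz [212.8  72.  209.   42.5]
```

View pics/p13.png

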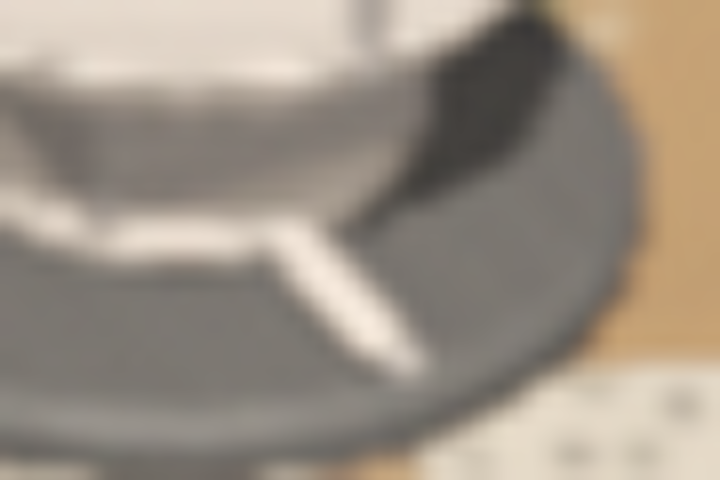

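```bash
python3 - <<'E'
from h import *
for f,lo,hi,yaw in(("side9.npz",200,219,-1.043),("side11.npz",217,245,-.755),("side12.npz",240,285,-.127),("side13.npz",285,320,.498)):
  for r0,r1 in((.044,.066),(.044,.056)):
    c=load(f); g=cv2.cvtColor(c["color"],cv2.COLOR_BGR2GRAY).astype(np.float32); v,u=np.mgrid[235:290,225:310]
    P=np.array([onplane(c,a,b,.018) for a,b in zip(u.ravel(),v.ravel())])[:,:2]
    o=[]
    for cy in(-.133,-.136):
        W=P-np.array([.5735,cy]); r=np.hypot(*W.T); th=np.degrees(np.arctan2(W[:,1],W[:,0]))%360
        w=np.clip(g[235:290,225:310].ravel()-150,0,None)*((r>r0)&(r<r1)&(th>lo)&(th<hi)); p=(W*w[:,None]).sum(0)
        o.append(np.degrees(np.arctan2(p[1],p[0]))%360)
    print(f,r0,r1,np.round(o,1),"tool turned deg",np.degrees(yaw+1.043))
E
```

```text
side9.npz 0.044 0.066 [211.7 209. ] tool turned deg 0.0
side9.npz 0.044 0.056 [211.7 208.4] tool turned deg 0.0
side11.npz 0.044 0.066 [227.  225.1] tool turned deg 16.501184499767703
side11.npz 0.044 0.056 [227.4 225. ] tool turned deg 16.501184499767703
side12.npz 0.044 0.066 [262.5 262.1] tool turned deg 52.482934033983405
side12.npz 0.044 0.056 [262.5 262.1] tool turned deg 52.482934033983405
side13.npz 0.044 0.066 [296.9 298.5] tool turned deg 88.29279622965986
side13.npz 0.044 0.056 [296.9 298.5] tool turned deg 88.29279622965986
```

Request:
move_arm(rows="0 0 0.3 0 0 -0.015;0 0 0 0 0 -0.015;0 0 0 0 0 0;0 0 0 0 0 0;0 0 0 0 0 0;0 0 0 0 0 0")

```text
time_s: 23.22
ee_pos: [0.5734, -0.1329, 0.2085]
eef_rot: [-3.141, -0.002, 0.53]
force: [-0.9, 0.1, 2.1]
grip_width: 0.014
```

```bash
python3 goto.py .5736 -.1336 .2085 0.53; python3 snap.py 14 265 240
python3 - <<'E'
from h import *
c=load("side14.npz"); g=cv2.cvtColor(c["color"],cv2.COLOR_BGR2GRAY).astype(np.float32); v,u=np.mgrid[235:290,225:310]
P=np.array([onplane(c,a,b,.018) for a,b in zip(u.ravel(),v.ravel())])[:,:2]
for cy in(-.133,-.136):
    W=P-np.array([.5735,cy]); r=np.hypot(*W.T); th=np.degrees(np.arctan2(W[:,1],W[:,0]))%360
    w=np.clip(g[235:290,225:310].ravel()-150,0,None)*((r>.044)&(r<.056)&(th>285)&(th<320)); p=(W*w[:,None]).sum(0); print(np.degrees(np.arctan2(p[1],p[0]))%360)
E
```

```text
t 23.225 pos [ 0.5734 -0.1329  0.2085] rot [-3.1405e+00 -2.2000e-03  5.2950e-01] F [-0.88  0.06  2.07] M [ 0.126  0.413 -0.006] w 0.014031406868479772 q [-0.291  0.474  1.509  0.003  1.158 -0.821]
shift mm [-0.2  0.7  0. ] rot [-0.0011 -0.0022 -0.0005]
298.63510141342147
300.73387323377085
```

View pics/side14.png

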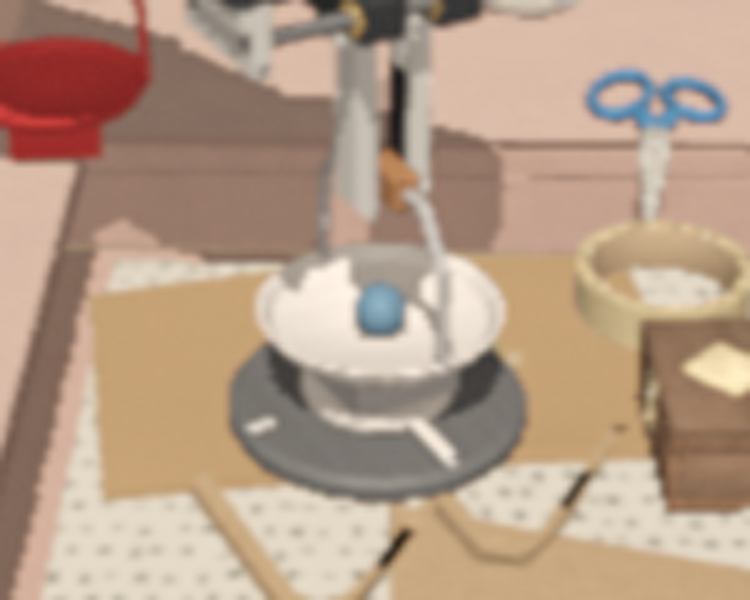

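The pointer tip, around (445,460) in this crop, covers the second mark. The bead sits in the middle at (381,308), the dish is level and seated, and the grip reads 14 mm. I'm handing in.

```bash
python3 -c "
from station import ctrl
print(ctrl.hand_in())"
```

```text
the job is handed in; nothing more can be done
None
```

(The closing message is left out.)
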